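Point out the tube that is not seated, then press it home

TASK

One of the six capped sample tubes in the rack in the tray has not been pushed fully down and stands higher than the rest. Point it out to the bench camera first: hold your fingertips directly above its cap, pointing down from 2 to 6 cm without touching anything, for about two seconds. Then press that tube gently straight down with the fingertips until it is fully home, level with the others; do not pull it up, and leave the other tubes and the things in the tray as they are.

Things in the scene. Friction and masses are not known exactly. Their poses are not given: they have to be found in the camera images.
- tube_high_cap (a point): the centre of the flat top of the cap of the tube that stands too high. All six tubes are alike: 100 mm long, clear, 13 mm thick, with a paper label and a round green cap 18 mm across and 20 mm tall; upright, caps up. They fill six of the holes of the rack in two rows of three, 48 mm from centre to centre. The top of this one's cap stands 22 to 28 mm above the tops of the other five
- tube_high (a joint): how far the high tube is pressed down (m), straight down along its hole. It starts between 0 and 0.006; at 0.028 it stands on the bottom of its hole and its cap is level with the other five. The hole grips it with about 4 N of friction: it stays wherever it is left, and does not spring back. It could also be drawn out upwards (negative values), which is not wanted
- rack: the black plastic rack, a fixed block 124 x 172 x 50 mm with a grid of holes 24 mm apart, standing in the tray; origin at the centre of its underside, z up, its long side along its y. The cap tops of the seated tubes are 108 mm above this origin
- tube_1_cap (a point): centre of the top of the cap of a seated tube, one of the five that are fully down; leave it alone
- tube_2_cap (a point): centre of the top of the cap of a seated tube, one of the five that are fully down; leave it alone
- tube_3_cap (a point): centre of the top of the cap of a seated tube, one of the five that are fully down; leave it alone
- tube_4_cap (a point): centre of the top of the cap of a seated tube, one of the five that are fully down; leave it alone
- tube_5_cap (a point): centre of the top of the cap of a seated tube, one of the five that are fully down; leave it alone
- tray: the blue plastic tray, fixed, 250 (x) x 440 (y) x 55 mm, walls and floor 5 mm, open on top; origin at the centre of its underside. Rack and bystanders stand on its floor
- jar_mid (a point): centre of a loose clear screw-top jar, 44 mm across, 60 mm tall, in the tray; leave it alone
- tape_mid (a point): centre of a loose roll of paper tape lying flat, 52 mm across, 18 mm high, in the tray; leave it alone
- slidebox_mid (a point): centre of a loose white slide box, 85 x 32 x 30 mm, in the tray; leave it alone

How it is judged:
By the outcome, as a careful person would: the job done as asked, in the order asked, and still so for the second after the job is handed in, with the robot touching nothing.
It also fails if it takes over 35 s, if anything falls off the work surface, if the arm or the gripper's body presses on something with over 40 N, if the wrist force passes 120 N, or if a joint passes its speed limit or range.

ROBOT

A 6-joint arm with a two-finger parallel gripper is mounted at the origin on the work surface. World frame = base frame: x ahead of the robot, y to its left, z up, the work surface at z = 0. Lengths are in m, angles in rad, forces in N, time in s.
With the tool pointing down it reaches from about 0.35 to 0.725 m from the base axis. Payload 4.3 kg.
Tool frame: the origin (TCP) lies on the centre line of the jaws, within the pads' length; the fingertips stand 17 mm ahead of it and the grasp point (between the pads) lies 2 mm behind it (ctrl.tips_ahead is the distance from the TCP to the fingertips, in m); x points along the fingers, z is the direction in which the jaws open and shut, and the axes are right-handed (so a half turn about x gives the same grasp; the last joint's range is limited). The gripper opens to 85 mm and grips with 20 to 120 N. Pads are 22 mm wide; open, the fingers measure 114 mm over their backs; the gripper's body (76 mm by 85 mm) begins 54 mm behind the grasp point. The pads swing forward as they close: fully open they stand 13 mm farther back than shut.
Start: joints at [-1.276, 0.377, 0.081, 1.274, 0, 1.46], TCP at [0.226, -0.529, 0.248] pointing down, gripper open.
Joint ranges: [-2.72, 2.72], [-0.84, 1.66], [-1.02, 1.22], [-1.77, 2.12], [-1.37, 1.28], [-3.14, 3.14]. Speed limits (rad/s): [2.57, 2.57, 3.14, 3.14, 3.14, 3.14].

INTERFACE

Orientations are given as a 3x3 rotation matrix whose columns are the frame's x, y, z axes.
In Python, from station import sensors, grab_frame, job_done, ctrl gives the robot as it stands. The module is installed in compiled form; this text tells all that it offers.
- The arm moves only by the tool move_arm, never from a script. Its arguments are lists of equal length, an entry for each row: "dp": the shift along the tool's x, y, z in cm, a list of three; "rotation": the turn, a rotation vector about the tool's x, y, z in degrees, a list of three. A call has exactly 10 rows; each row shifts and turns the commanded pose from where the row before left it, along the tool's axes as they then stand; what a row does not reach is not made up. A row lasts 1/8 s, in which the tool goes at most 62.5 mm and 10.7 degrees, less where a joint would pass 70% of its speed; a pose out of reach is approached as far as the arm can. A call with a gripper value outside its range is refused whole. "fingers" is the closure, from 0 (fully open) to 1 (shut), set as the call begins (left out, the last holds). The fingers move at their own pace and stop on an object; the grip force is fixed at half the most. Time passes only in rows, so rows that do not move let the fingers close, or fill a call up. It gives the time, the measured TCP pose, the force and the opening at its end, in the units of the state.
- sensors.sense(): the state, without advancing time (a new reading comes with each control period).
- grab_frame(name): name is "scene" or "top" or "wrist"; returns a dict with "frame" (420x560x3 uint8, red, green, blue), "camera_matrix" (3x3 intrinsics, pixels), "eye" and "attitude" of the camera in the world; the wrist camera has in their place "T_tool_cam" (4x4, takes a point from camera to tool coordinates, whose origin is the TCP and whose axes are the tool frame's). Camera axes: x right, y down, z forward; pixel columns grow to the right and rows downward; lengths in m; the calibration is good to about 2 mm. A picture is of the moment at which its call begins: read the wrist's pose just before it. There is no depth.
- job_done(): hands the job in, once; it reports no verdict.
The state is a dict: "time_s": time; "q": joint angles; "qvel": joint speeds; "joint_torque": joint torques, N m; "tool_pos": TCP position; "tool_rot": TCP orientation; "ft_force": force on the tool from outside, world axes, zero at the start; "torque": the same for the moment, N m; "gripper_width": finger opening in m.
Only numpy, scipy, OpenCV 4.12 (cv2) and the standard library are available. Lean on these libraries where they do the work, as an engineer would, in place of code of your own. Each camera call takes 0.05 s, during which the arm holds its last target. There are 200 camera calls.

## Working session

There is one attempt and no reset: what is moved stays moved. The work goes in short steps, Python scripts to look and compute and a tool call to move; the robot and the scene stay as the last step left them, time stands still between calls to the robot, and variables do not carry over. Pictures are saved under pics/ and viewed, about 8 in all and at most 12, crops included, and the job is handed in when it is done.

Besides the shell and the picture viewer there is one more tool, called in YAML: its name, and indented under it one key for each argument. move_arm: Moves the arm, as the interface text tells. Its arguments: {"type":"object","properties":{"dp":{"type":"array"},"rotation":{"type":"array"},"fingers":{"type":"number"}},"required":["dp","rotation"]}

```bash
mkdir -p pics; cat > h.py <<'E'
import numpy as np, cv2
from station import sensors, grab_frame, job_done, ctrl
def ray(f,u,v):
    K=np.array(f["camera_matrix"]);d=np.array(f["attitude"])@np.linalg.inv(K)@[u,v,1.]
    return np.array(f["eye"]),d
def onplane(f,u,v,z):
    e,d=ray(f,u,v);return e+d*(z-e[2])/d[2]
def greens(im):
    h=cv2.cvtColor(im,cv2.COLOR_RGB2HSV)
    m=cv2.inRange(h,(40,80,40),(85,255,255))
    n,l,s,c=cv2.connectedComponentsWithStats(m)
    return m,[(s[i].tolist(),c[i].round(1).tolist()) for i in range(1,n) if s[i][4]>25]
E
python3 - <<'E'
from h import *
s=sensors.sense();print(s["tool_pos"],np.round(s["tool_rot"],3),s["time_s"],ctrl.tips_ahead)
ims=[]
for n in("scene","top"):
    f=grab_frame(n);ims.append(f["frame"]);np.save(n+".npy",f,allow_pickle=True)
    print(n,f["eye"],np.round(f["attitude"],3).tolist(),np.array(f["camera_matrix"]).tolist());
    for g in greens(f["frame"])[1]:print(g)
    cv2.imwrite(f"pics/{n}0.png",f["frame"][:,:,::-1])
E
```

```text
[ 0.22626992 -0.52792749  0.24736994] [[-0.001  0.919  0.394]
 [ 0.002  0.394 -0.919]
 [-1.     0.    -0.002]] 0.0 0.017
scene [0.99814225 0.26267448 0.60062283] [[-0.48, 0.635, -0.605], [0.877, 0.334, -0.346], [-0.017, -0.697, -0.717]] [[414.42058415940534, 0.0, 280.3167510711668], [0.0, 414.42058415940534, 210.02253455089135], [0.0, 0.0, 1.0]]
([270, 156, 10, 14, 121], [274.8, 162.2])
([291, 177, 11, 15, 120], [295.8, 183.8])
([253, 182, 10, 13, 103], [257.9, 187.7])
([314, 189, 10, 14, 119], [318.0, 195.5])
([273, 191, 12, 16, 141], [278.7, 198.4])
([295, 203, 13, 16, 146], [301.3, 210.9])
top [0.37804966 0.03001734 1.04955385] [[0.04, -0.973, 0.226], [-0.999, -0.039, 0.009], [0.0, -0.226, -0.974]] [[462.24663580063486, 0.0, 275.25401607494524], [0.0, 462.24663580063486, 206.50708816735508], [0.0, 0.0, 1.0]]
([261, 216, 9, 9, 52], [265.4, 219.9])
([284, 221, 9, 9, 54], [288.1, 225.0])
([307, 226, 9, 9, 51], [310.8, 230.3])
([256, 239, 9, 8, 53], [260.0, 242.6])
([279, 244, 9, 8, 48], [283.0, 247.5])
([302, 247, 10, 9, 61], [306.8, 251.2])
```

View pics/scene0.png

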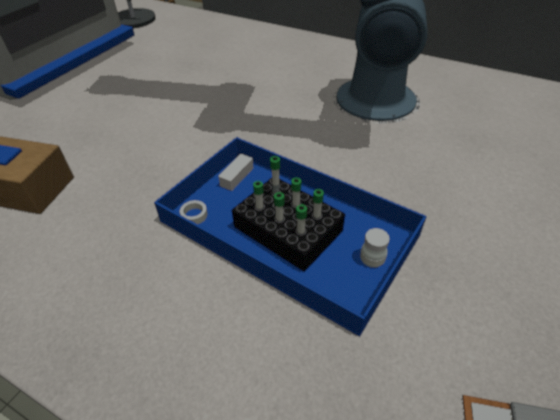

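View pics/top0.png

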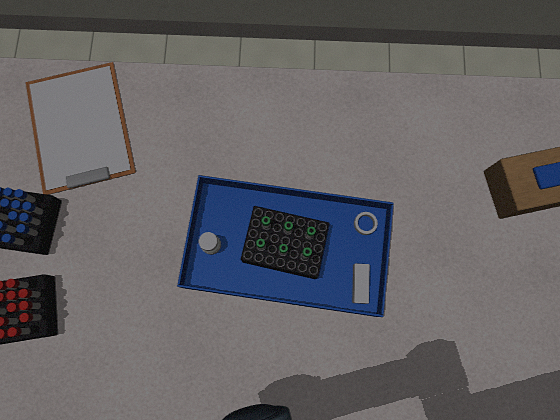

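The scene image shows six green caps. The one at (275,162) shows more tube below it than the rest. In the top view its match is (307,251), which sits about 1.3 px off the grid. I'll triangulate to check.

```bash
python3 - <<'E'
from h import *
S=np.load("scene.npy",allow_pickle=True).item();T=np.load("top.npy",allow_pickle=True).item()
sc=[(274.8,159.7),(295.8,180.7),(257.9,185.5),(318,192.7),(278.7,194.8),(301.3,206.8)]
tp=[(265.4,219.9),(288.1,225),(310.8,230.3),(260,242.6),(283,247.5),(306.8,251.2)]
for a in sc:
  best=None
  for b in tp:
    e1,d1=ray(S,*a);e2,d2=ray(T,*b)
    t=np.linalg.lstsq(np.c_[d1,-d2],e2-e1,rcond=None)[0]
    p,q=e1+d1*t[0],e2+d2*t[1];g=np.linalg.norm(p-q)
    if .08<p[2]<.17 and (best is None or g<best[0]):best=(g,a,b,(p+q)/2)
  print(best)
  if best: print(onplane(S,*a,.113),onplane(T,*best[2],.113))
P=[onplane(T,*b,.113) for b in tp]; print(np.round(P,4))
s=sensors.sense();R=np.array(s["tool_rot"])
E
```

```text
(np.float64(0.0015238143390122307), (274.8, 159.7), (306.8, 251.2), array([ 0.5014154 , -0.02879835,  0.13616126]))
[ 0.47688551 -0.04410988  0.113     ] [ 0.5042016  -0.02958163  0.113     ]
(np.float64(0.0020394571245460056), (295.8, 180.7), (283, 247.5), array([0.51028249, 0.01813016, 0.11281538]))
[0.51080229 0.01725472 0.113     ] [0.50984413 0.01906744 0.113     ]
(np.float64(0.0010537642745491783), (257.9, 185.5), (310.8, 230.3), array([ 0.5486353 , -0.03751503,  0.10890135]))
[ 0.55254283 -0.03552219  0.113     ] [ 0.54764873 -0.03674981  0.113     ]
(np.float64(0.002352835086648323), (318, 192.7), (260, 242.6), array([0.5186892 , 0.06533845, 0.11155711]))
[0.52051199 0.06482059 0.113     ] [0.51803928 0.066376   0.113     ]
(np.float64(0.0018343859158884274), (278.7, 194.8), (288.1, 225), array([0.55703019, 0.00943348, 0.11422502]))
[0.55621778 0.00791626 0.113     ] [0.55686757 0.01023973 0.113     ]
(np.float64(0.001767302637987943), (301.3, 206.8), (265.4, 219.9), array([0.56562173, 0.05657908, 0.11520113]))
[0.56396253 0.05480752 0.113     ] [0.56571378 0.05745663 0.113     ]
[[ 0.5657  0.0575  0.113 ]
 [ 0.5569  0.0102  0.113 ]
 [ 0.5476 -0.0367  0.113 ]
 [ 0.518   0.0664  0.113 ]
 [ 0.5098  0.0191  0.113 ]
 [ 0.5042 -0.0296  0.113 ]]
```

High tube: top at about (0.501, -0.029, 0.136), 23 mm above the others at about 0.113, and on the grid extrapolation (0.501, -0.028). Approaching at the present height with the fingers shut.

move_arm:
  dp:
    - [0, 2.5, -2]
    - [0, 4.5, -3.5]
    - [0, 5, -3.9]
    - [0, 5, -3.9]
    - [0, 5, -3.9]
    - [0, 5, -3.9]
    - [0, 5, -3.9]
    - [0, 4.5, -3.5]
    - [0, 3, -2.3]
    - [0, 0, 0]
  rotation:
    - [0, 0, 0]
    - [0, 0, 0]
    - [0, 0, 0]
    - [0, 0, 0]
    - [0, 0, 0]
    - [0, 0, 0]
    - [0, 0, 0]
    - [0, 0, 0]
    - [0, 0, 0]
    - [0, 0, 0]
  fingers: 1

```text
time_s: 1.35
tool_pos: [0.4665, -0.0917, 0.2479]
tool_rot: [[-0.001, 0.917, 0.398], [0.0, 0.398, -0.917], [-1.0, -0.0, -0.001]]
ft_force: [-0.5, 0.0, 0.0]
gripper_width: -0.0002
```

```bash
cat > w.py <<'E'
from h import *
import sys
s=sensors.sense();p=np.array(s["tool_pos"]);R=np.array(s["tool_rot"])
f=grab_frame("wrist");M=np.array(f["T_tool_cam"])
f["eye"]=p+R@M[:3,3];f["attitude"]=R@M[:3,:3]
print(s["time_s"],p,"eye",f["eye"],"ft",np.round(s["ft_force"],2),"w",s["gripper_width"])
print(np.round(R,3).tolist())
m,G=greens(f["frame"])
for st,c in G:
    print(st,c,"z.136",onplane(f,*c,.136).round(4),"z.113",onplane(f,*c,.113).round(4))
t=np.array([.5012,-.0285,.136])
print("delta tool cm (hover 4cm)",(R.T@(t+[0,0,.057]-p)*100).round(2))
cv2.imwrite(f"pics/{sys.argv[1]}.png",f["frame"][:,:,::-1])
E
python3 w.py w1
```

```text
1.35 [ 0.4665254  -0.09174997  0.24786554] eye [ 0.53776062 -0.06029396  0.37431848] ft [-0.55  0.04  0.02] w -0.00019549677988989827
[[-0.001, 0.917, 0.398], [0.0, 0.398, -0.917], [-1.0, -0.0, -0.001]]
[133, 0, 15, 4, 40] [139.7, 1.0] z.136 [0.5548 0.0372 0.136 ] z.113 [0.5564 0.0466 0.113 ]
[181, 12, 32, 34, 698] [196.6, 28.9] z.136 [0.5541 0.0015 0.136 ] z.113 [0.5557 0.0075 0.113 ]
[83, 34, 38, 32, 794] [102.0, 50.4] z.136 [0.5198 0.0506 0.136 ] z.113 [0.5181 0.0613 0.113 ]
[242, 57, 28, 29, 536] [256.1, 71.4] z.136 [ 0.5464 -0.0403  0.136 ] z.113 [ 0.5472 -0.0384  0.113 ]
[147, 77, 33, 29, 622] [162.8, 91.3] z.136 [0.512  0.0093 0.136 ] z.113 [0.5095 0.016  0.113 ]
[199, 119, 31, 31, 603] [214.3, 133.8] z.136 [ 0.5003 -0.0297  0.136 ] z.113 [ 0.4966 -0.0268  0.113 ]
delta tool cm (hover 4cm) [ 5.49  5.7  -4.42]
```

View pics/w1.png

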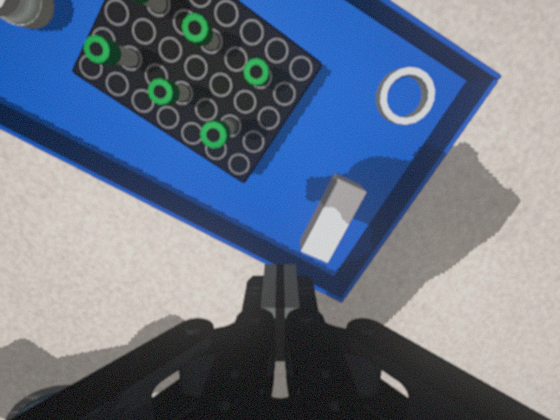

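The wrist view shows the high cap at (214,134), giving (0.500, -0.030), which agrees. Now to the hover, 4 cm above.

move_arm:
  dp:
    - [0, 1.2, -1]
    - [0, 2, -1.5]
    - [0, 1.6, -1.2]
    - [0, 0.8, -0.7]
    - [1.0, 0, 0]
    - [1.8, 0, 0]
    - [1.7, 0, 0]
    - [1, 0, 0]
    - [0, 0, 0]
    - [0, 0, 0]
  rotation:
    - [0, 0, 0]
    - [0, 0, 0]
    - [0, 0, 0]
    - [0, 0, 0]
    - [0, 0, 0]
    - [0, 0, 0]
    - [0, 0, 0]
    - [0, 0, 0]
    - [0, 0, 0]
    - [0, 0, 0]
  fingers: 1

```text
time_s: 2.65
tool_pos: [0.5005, -0.0317, 0.1938]
tool_rot: [[0.001, 0.919, 0.394], [-0.0, 0.394, -0.919], [-1.0, 0.001, 0.001]]
ft_force: [0.3, -1.0, 0.8]
gripper_width: -0.0002
```

```bash
python3 w.py w2; python3 - <<'E'
from h import *
f=grab_frame("scene")
for g in greens(f["frame"])[1]:print(g)
a=f["frame"][100:250,190:390]
cv2.imwrite("pics/s2.png",cv2.resize(a,None,fx=4,fy=4,interpolation=cv2.INTER_CUBIC)[:,:,::-1])
E
```

```text
2.65 [ 0.50046271 -0.03166594  0.19377467] eye [ 5.71655039e-01 -4.73658701e-04  3.20317059e-01] ft [ 0.28 -0.98  0.85] w -0.00022009446903914782
[[0.001, 0.919, 0.394], [-0.0, 0.394, -0.919], [-1.0, 0.001, 0.001]]
[161, 49, 40, 38, 967] [181.0, 68.0] z.136 [0.5659 0.0484 0.136 ] z.113 [0.5652 0.0546 0.113 ]
[237, 102, 33, 34, 719] [253.3, 118.2] z.136 [0.5579 0.0079 0.136 ] z.113 [0.5562 0.0089 0.113 ]
[121, 125, 42, 34, 926] [142.0, 140.9] z.136 [0.5252 0.0558 0.136 ] z.113 [0.5194 0.0628 0.113 ]
[306, 147, 33, 35, 739] [321.6, 164.1] z.136 [ 0.5505 -0.0333  0.136 ] z.113 [ 0.5479 -0.0374  0.113 ]
[194, 168, 35, 36, 773] [211.7, 184.9] z.136 [0.5176 0.0153 0.136 ] z.113 [0.5109 0.0173 0.113 ]
[261, 221, 33, 39, 836] [277.0, 239.2] z.136 [ 0.5028 -0.0285  0.136 ] z.113 [ 0.4942 -0.032   0.113 ]
delta tool cm (hover 4cm) [ 0.08  0.19 -0.26]
([270, 156, 10, 14, 109], [274.7, 162.7])
([291, 177, 11, 15, 118], [295.8, 183.7])
([253, 181, 11, 14, 109], [258.0, 187.7])
([313, 189, 11, 14, 122], [317.9, 195.5])
([273, 192, 12, 15, 145], [278.8, 198.6])
([295, 203, 13, 16, 149], [301.2, 211.0])
```

View pics/s2.png

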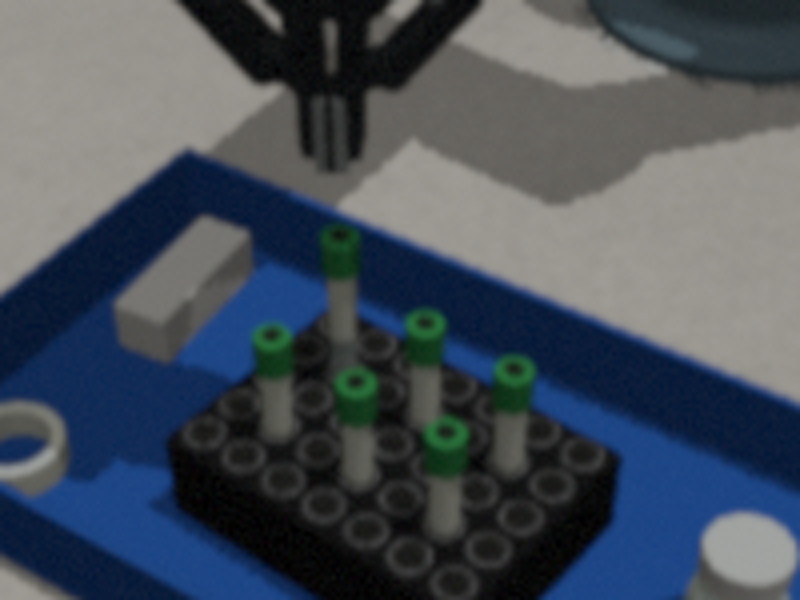

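View pics/w2.png

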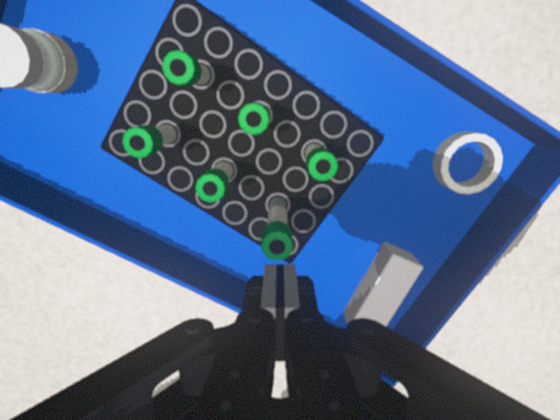

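The scene crop shows the tips about 2 cm or more above the high cap at (340,240). The wrist view shows that cap straight ahead of the tips at (277,240). I'll correct by about 3 mm and hold for over 2 s.

move_arm:
  dp:
    - [0, 0.15, -0.2]
    - [0, 0, 0]
    - [0, 0, 0]
    - [0, 0, 0]
    - [0, 0, 0]
    - [0, 0, 0]
    - [0, 0, 0]
    - [0, 0, 0]
    - [0, 0, 0]
    - [0, 0, 0]
  rotation:
    - [0, 0, 0]
    - [0, 0, 0]
    - [0, 0, 0]
    - [0, 0, 0]
    - [0, 0, 0]
    - [0, 0, 0]
    - [0, 0, 0]
    - [0, 0, 0]
    - [0, 0, 0]
    - [0, 0, 0]
  fingers: 1

```text
time_s: 4.0
tool_pos: [0.5008, -0.029, 0.1933]
tool_rot: [[0.0, 0.919, 0.394], [-0.0, 0.394, -0.919], [-1.0, -0.0, 0.0]]
ft_force: [0.4, -0.6, -1.0]
gripper_width: 0.0001
```

move_arm:
  dp:
    - [0, 0, 0]
    - [0, 0, 0]
    - [0, 0, 0]
    - [0, 0, 0]
    - [0, 0, 0]
    - [0, 0, 0]
    - [0, 0, 0]
    - [0, 0, 0]
    - [0, 0, 0]
    - [0, 0, 0]
  rotation:
    - [0, 0, 0]
    - [0, 0, 0]
    - [0, 0, 0]
    - [0, 0, 0]
    - [0, 0, 0]
    - [0, 0, 0]
    - [0, 0, 0]
    - [0, 0, 0]
    - [0, 0, 0]
    - [0, 0, 0]
  fingers: 1

```text
time_s: 5.25
tool_pos: [0.5008, -0.029, 0.1933]
tool_rot: [[0.0, 0.919, 0.394], [-0.0, 0.394, -0.919], [-1.0, 0.0, 0.0]]
ft_force: [0.0, 0.2, 0.4]
gripper_width: 0.0001
```

move_arm:
  dp:
    - [0, 0, 0]
    - [0, 0, 0]
    - [0, 0, 0]
    - [0, 0, 0]
    - [0, 0, 0]
    - [0, 0, 0]
    - [0.5, 0, 0]
    - [0.8, 0, 0]
    - [0.8, 0, 0]
    - [0.4, 0, 0]
  rotation:
    - [0, 0, 0]
    - [0, 0, 0]
    - [0, 0, 0]
    - [0, 0, 0]
    - [0, 0, 0]
    - [0, 0, 0]
    - [0, 0, 0]
    - [0, 0, 0]
    - [0, 0, 0]
    - [0, 0, 0]
  fingers: 1

```text
time_s: 6.5
tool_pos: [0.5002, -0.0289, 0.1673]
tool_rot: [[-0.001, 0.919, 0.394], [0.0, 0.394, -0.919], [-1.0, -0.001, -0.001]]
ft_force: [-0.2, 0.2, -0.5]
gripper_width: 0.0002
```

move_arm:
  dp:
    - [0.2, 0, 0]
    - [0.2, 0, 0]
    - [0.2, 0, 0]
    - [0.2, 0, 0]
    - [0.2, 0, 0]
    - [0.2, 0, 0]
    - [0.2, 0, 0]
    - [0.2, 0, 0]
    - [0.2, 0, 0]
    - [0, 0, 0]
  rotation:
    - [0, 0, 0]
    - [0, 0, 0]
    - [0, 0, 0]
    - [0, 0, 0]
    - [0, 0, 0]
    - [0, 0, 0]
    - [0, 0, 0]
    - [0, 0, 0]
    - [0, 0, 0]
    - [0, 0, 0]
  fingers: 1

```text
time_s: 7.75
tool_pos: [0.5008, -0.029, 0.1502]
tool_rot: [[0.0, 0.919, 0.394], [-0.0, 0.394, -0.919], [-1.0, 0.0, 0.0]]
ft_force: [-0.9, -0.4, 1.9]
gripper_width: 0.0001
```

move_arm:
  dp:
    - [0.2, 0, 0]
    - [0.2, 0, 0]
    - [0.2, 0, 0]
    - [0.2, 0, 0]
    - [0.2, 0, 0]
    - [0, 0, 0]
    - [0, 0, 0]
    - [0, 0, 0]
    - [0, 0, 0]
    - [0, 0, 0]
  rotation:
    - [0, 0, 0]
    - [0, 0, 0]
    - [0, 0, 0]
    - [0, 0, 0]
    - [0, 0, 0]
    - [0, 0, 0]
    - [0, 0, 0]
    - [0, 0, 0]
    - [0, 0, 0]
    - [0, 0, 0]
  fingers: 1

```text
time_s: 9.0
tool_pos: [0.5006, -0.029, 0.1402]
tool_rot: [[-0.0, 0.919, 0.394], [-0.0, 0.394, -0.919], [-1.0, -0.0, -0.0]]
ft_force: [-0.1, -0.0, 0.6]
gripper_width: -0.0002
```

```bash
python3 - <<'E'
from h import *
f=grab_frame("scene")
for g in greens(f["frame"])[1]:print(g)
a=f["frame"][100:250,190:390]
cv2.imwrite("pics/s3.png",cv2.resize(a,None,fx=4,fy=4,interpolation=cv2.INTER_CUBIC)[:,:,::-1])
E
```

```text
([271, 166, 9, 10, 63], [275.3, 171.1])
([292, 177, 10, 15, 117], [295.9, 183.7])
([253, 182, 11, 13, 109], [258.0, 187.7])
([313, 189, 11, 14, 122], [317.9, 195.5])
([273, 191, 12, 16, 147], [278.8, 198.5])
([295, 203, 13, 16, 152], [301.2, 211.0])
```

View pics/s3.png

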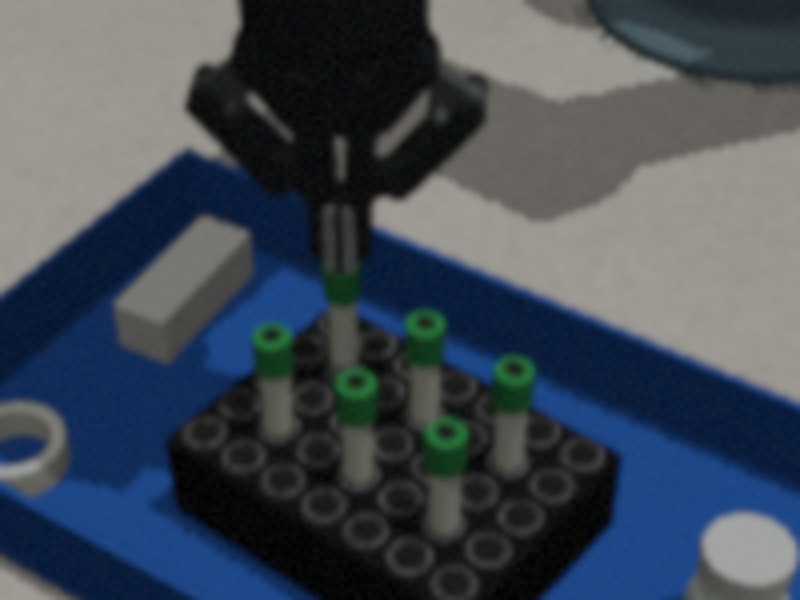

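The crop shows the tips on the cap at (342,270). The tube is going down, with 1 cm left, expected TCP z about 0.130.

move_arm:
  dp:
    - [0.2, 0, 0]
    - [0.2, 0, 0]
    - [0.2, 0, 0]
    - [0.1, 0, 0]
    - [0.1, 0, 0]
    - [0, 0, 0]
    - [0, 0, 0]
    - [0, 0, 0]
    - [0, 0, 0]
    - [0, 0, 0]
  rotation:
    - [0, 0, 0]
    - [0, 0, 0]
    - [0, 0, 0]
    - [0, 0, 0]
    - [0, 0, 0]
    - [0, 0, 0]
    - [0, 0, 0]
    - [0, 0, 0]
    - [0, 0, 0]
    - [0, 0, 0]
  fingers: 1

```text
time_s: 10.3
tool_pos: [0.5008, -0.029, 0.1322]
tool_rot: [[0.0, 0.919, 0.394], [-0.0, 0.394, -0.919], [-1.0, -0.0, 0.0]]
ft_force: [0.2, 0.6, 1.9]
gripper_width: 0.0
```

move_arm:
  dp:
    - [0.05, 0, 0]
    - [0, 0, 0]
    - [0.05, 0, 0]
    - [0, 0, 0]
    - [0, 0, 0]
    - [0, 0, 0]
    - [0, 0, 0]
    - [0, 0, 0]
    - [0, 0, 0]
    - [0, 0, 0]
  rotation:
    - [0, 0, 0]
    - [0, 0, 0]
    - [0, 0, 0]
    - [0, 0, 0]
    - [0, 0, 0]
    - [0, 0, 0]
    - [0, 0, 0]
    - [0, 0, 0]
    - [0, 0, 0]
    - [0, 0, 0]
  fingers: 1

```text
time_s: 11.55
tool_pos: [0.5008, -0.029, 0.1313]
tool_rot: [[0.0, 0.919, 0.394], [-0.0, 0.394, -0.919], [-1.0, 0.0, 0.0]]
ft_force: [-0.2, -1.1, 4.2]
gripper_width: 0.0001
```

move_arm:
  dp:
    - [0.05, 0, 0]
    - [0, 0, 0]
    - [0.05, 0, 0]
    - [0, 0, 0]
    - [0, 0, 0]
    - [0, 0, 0]
    - [0, 0, 0]
    - [0, 0, 0]
    - [0, 0, 0]
    - [0, 0, 0]
  rotation:
    - [0, 0, 0]
    - [0, 0, 0]
    - [0, 0, 0]
    - [0, 0, 0]
    - [0, 0, 0]
    - [0, 0, 0]
    - [0, 0, 0]
    - [0, 0, 0]
    - [0, 0, 0]
    - [0, 0, 0]
  fingers: 1

```text
time_s: 12.8
tool_pos: [0.5008, -0.029, 0.1303]
tool_rot: [[0.0, 0.919, 0.394], [-0.0, 0.394, -0.919], [-1.0, 0.0, 0.0]]
ft_force: [0.3, 0.1, 1.8]
gripper_width: -0.0001
```

Still moving at friction level, so not on the bottom yet. Another 1 mm.

move_arm:
  dp:
    - [0.05, 0, 0]
    - [0, 0, 0]
    - [0.05, 0, 0]
    - [0, 0, 0]
    - [0, 0, 0]
    - [0, 0, 0]
    - [0, 0, 0]
    - [0, 0, 0]
    - [0, 0, 0]
    - [0, 0, 0]
  rotation:
    - [0, 0, 0]
    - [0, 0, 0]
    - [0, 0, 0]
    - [0, 0, 0]
    - [0, 0, 0]
    - [0, 0, 0]
    - [0, 0, 0]
    - [0, 0, 0]
    - [0, 0, 0]
    - [0, 0, 0]
  fingers: 1

```text
time_s: 14.05
tool_pos: [0.501, -0.029, 0.13]
tool_rot: [[0.001, 0.919, 0.394], [-0.0, 0.394, -0.919], [-1.0, 0.001, 0.0]]
ft_force: [-1.4, 0.8, 8.7]
gripper_width: 0.0001
```

Force is rising and z has stalled at 0.130, which looks like the bottom. One more half millimetre to confirm, then straight up.

move_arm:
  dp:
    - [0.05, 0, 0]
    - [0, 0, 0]
    - [0, 0, 0]
    - [0, 0, 0]
    - [0, 0, 0]
    - [0, 0, 0]
    - [0, 0, 0]
    - [0, 0, 0]
    - [0, 0, 0]
    - [0, 0, 0]
  rotation:
    - [0, 0, 0]
    - [0, 0, 0]
    - [0, 0, 0]
    - [0, 0, 0]
    - [0, 0, 0]
    - [0, 0, 0]
    - [0, 0, 0]
    - [0, 0, 0]
    - [0, 0, 0]
    - [0, 0, 0]
  fingers: 1

```text
time_s: 15.3
tool_pos: [0.5011, -0.029, 0.13]
tool_rot: [[0.001, 0.919, 0.394], [-0.0, 0.394, -0.919], [-1.0, 0.001, 0.001]]
ft_force: [-1.7, -0.1, 10.8]
gripper_width: 0.0002
```

move_arm:
  dp:
    - [-0.2, 0, 0]
    - [-0.4, 0, 0]
    - [-0.8, 0, 0]
    - [-1.5, 0, 0]
    - [-2, 0, 0]
    - [-2, 0, 0]
    - [-1.5, 0, 0]
    - [-0.8, 0, 0]
    - [0, 0, 0]
    - [0, 0, 0]
  rotation:
    - [0, 0, 0]
    - [0, 0, 0]
    - [0, 0, 0]
    - [0, 0, 0]
    - [0, 0, 0]
    - [0, 0, 0]
    - [0, 0, 0]
    - [0, 0, 0]
    - [0, 0, 0]
    - [0, 0, 0]
  fingers: 1

```text
time_s: 16.55
tool_pos: [0.5003, -0.0289, 0.2201]
tool_rot: [[-0.001, 0.919, 0.394], [0.0, 0.394, -0.919], [-1.0, -0.001, -0.001]]
ft_force: [-0.5, -0.6, 0.6]
gripper_width: -0.0
```

```bash
python3 - <<'E'
from h import *
f=grab_frame("scene")
for st,c in greens(f["frame"])[1]:print(st,c,onplane(f,st[0]+st[2]/2-.5,st[1]+3.3,.113).round(4))
a=f["frame"][100:250,190:390]
cv2.imwrite("pics/s4.png",cv2.resize(a,None,fx=4,fy=4,interpolation=cv2.INTER_CUBIC)[:,:,::-1])
E
```

```text
[271, 167, 9, 13, 96] [275.3, 173.3] [ 0.5032 -0.029   0.113 ]
[291, 177, 11, 15, 120] [295.8, 183.9] [0.5097 0.0171 0.113 ]
[253, 182, 11, 13, 106] [258.0, 187.8] [ 0.552  -0.0356  0.113 ]
[314, 189, 10, 14, 119] [318.0, 195.5] [0.5192 0.0652 0.113 ]
[273, 192, 12, 15, 140] [278.8, 198.8] [0.5575 0.0082 0.113 ]
[295, 203, 13, 16, 149] [301.1, 211.0] [0.5632 0.0538 0.113 ]
```

View pics/s4.png

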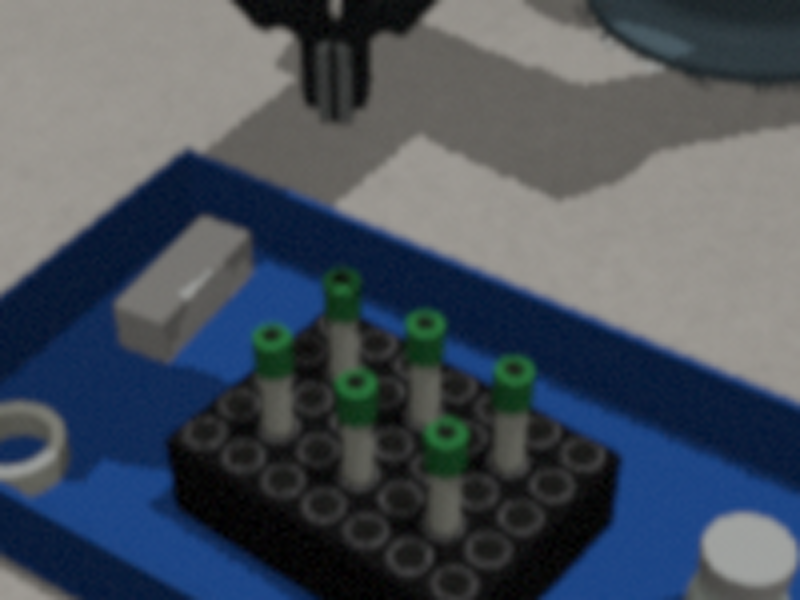

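The crop shows the cap at (342,290) level with the others. Assuming z = 0.113, its ray lands at (0.503, -0.029), on its grid place. The other caps and the tray items are unmoved and the arm is clear.

```bash
python3 -c "
from station import job_done;print(job_done())"
```

```text
the job is handed in; nothing more can be done
None
```

The high tube is fully pressed down, level with the other five, and the job is handed in. The clock read about 16.6 s of the 35 s allowed.

- **Which tube:** it was the one at about (0.501, -0.029), with its cap about 23 mm above the others.
- **Pointing:** I held the shut fingertips about 4 cm above its cap for over 3 s.
- **Pressing:** I pressed it straight down until it stopped. The tips stalled at z = 0.113, the seated cap height, and the force rose from about 2–4 N to about 11 N.
- **Last checks:** after I backed straight up, the scene image put the cap within about 2 mm of its place at the seated height. The other five caps were within a pixel of where they started. By eye, the jar, tape and slide box had not moved, and the arm was clear of everything.

No check failed or disagreed.

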